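# Hold the spring clip open around the cooking chart's edge

## Task

Pick up the steel spring clip by its handles, pinching them so that its jaws open, and hold it gaping around the cooking chart's upright edge nearest the robot, about halfway up the card, so that I can slip today's order slips in beside the card. One jaw must be on each side of the card, reaching at least 1 cm past its edge, the clip level, well open and not touching the card; finish while still holding it there. Do not shift the chart, and leave the other things where they are.

Things in the scene. Friction and masses are not known exactly. Their poses are not given: they have to be found in the camera images.
- clip: steel spring clip like a big clothes peg on its side: two mirrored halves, each a jaw and a handle, on an upright hinge; 36 mm tall, 107 mm long, 85 g. This body is the left half. Origin on the hinge axis at the underside, z up, x along the shut jaws to their tips, y left. Jaws 5 mm thick each, from the hinge to x = 55 mm; shut they touch along y = 0. Handles run back to x = -52 mm
- clip_pinch (a point): where to pinch: midway between the handles, 32 mm behind the hinge (x = -32 mm), 18 mm above the underside (half the handles' height); turns with the left half. The flat handles flare: when shut their outer faces are 45 mm apart at the tail end and 32 mm at x = -20 mm; fully open they are parallel, 24 mm apart
- clip_jaw (a joint): angle between the halves, rad: 0 shut (at the start), 0.42 at the open stop (tips 23 mm apart). Pinching the handles takes 3 N to start, 11 N fully; let go, it snaps shut. Pinched evenly, the left half turns anticlockwise (from above) by half this angle and the right half clockwise by half, so the clip's middle line lies at minus half this angle about z from the left half's x axis
- jaw_tip_left (a point): inner edge of the left jaw's tip (x = 55 mm, y = 0), at mid height of the clip, 18 mm above its underside; it meets the right tip when shut
- jaw_tip_right (a point): inner edge of the right jaw's tip, at mid height of the clip
- chart: cooking chart: a stiff white card, 150 mm long, 4 mm thick, standing upright in a wooden foot (110 x 70 x 22 mm), card from 22 to 140 mm above the ledge; loose, 0.8 kg. Origin at the centre of the foot's underside; x along the card, y across its thickness, z up. The upright edge nearest the robot is the one at x = -75 mm and overhangs the foot by 20 mm; it faces the robot within about 25 degrees
- lighter_case: black plastic lighter case, closed, 85 x 34 x 22 mm; origin at the centre of its underside. Bystander; it and the clip may have swapped places
- dish: white ceramic dish, 140 mm across the rim, 45 mm high; origin at the centre of its underside. Bystander
- skewer_tin: long aluminium skewer tin, 58 x 273 x 41 mm, its length along its own y; origin at the centre of its underside. Bystander
- rub_jar: jar with a steel cap, 60 mm across, 85 mm high; origin at the centre of its underside. Bystander
- pepper_mill: dark wooden pepper mill, 52 mm across, 135 mm high; origin at the centre of its underside. Bystander
- basting_brush: basting brush lying flat. Bystander
Not all that is in view belongs to the job. Leave any green or pink look-alike of the clip alone.

How it is judged:
By the outcome, as a careful person would: the job done as asked, in the order asked, and still so for the second after the job is handed in, while the arm keeps its last pose, push and grip.
It also fails if it takes over 40 s, if anything falls off the work surface, if the arm or the gripper's body presses on something with over 40 N, if the wrist force passes 120 N, or if a joint passes its speed limit or range.

## Robot

A 6-joint arm with a two-finger parallel gripper is mounted at the origin on the work surface. World frame = base frame: x ahead of the robot, y to its left, z up, the work surface at z = 0. Lengths are in mm, angles in rad, forces in N, time in s.
With the tool pointing down it reaches from about 275 to 1000 mm from the base axis. Payload 8.4 kg.
Tool frame: the origin (TCP) lies on the centre line of the jaws, within the pads' length; the fingertips stand 14 mm ahead of it and the grasp point (between the pads) lies 5 mm behind it; z points along the fingers, y is the line along which they close (so a half turn about z gives the same grasp; the last joint's range is limited). The gripper opens to 85 mm and grips with 20 to 120 N. Pads are 22 mm wide; open, the fingers measure 114 mm over their backs; the gripper's body (76 mm by 85 mm) begins 54 mm behind the grasp point. The pads swing forward as they close: fully open they stand 13 mm farther back than shut.
Start: joints at [1.233, 0.353, 1.633, -0, 1.155, -0.002], TCP at [205.951, 590.095, 216.981] pointing down, gripper open.
Joint ranges: [-2.63, 2.63], [-0.92, 2.1], [0.06, 2.66], [-1.3, 4.44], [0, 2.69], [-3.02, 3.02]. Speed limits (rad/s): [2.22, 2.22, 2.79, 3.14, 3.14, 3.14].

## Interface

Orientations are given as [roll, pitch, yaw] about the fixed x, y, z axes, in that order (R = Rz(yaw) Ry(pitch) Rx(roll)).
In Python, from rig import r gives the robot as it stands.
- The arm moves only by the tool step_arm, never from a script. Its argument "plan" is text: rows parted by semicolons, each of 7 numbers parted by spaces: the turn, a rotation vector about the world's x, y, z in degrees, then the shift along the world's x, y, z in mm, then the closure in counts, from 0 (fully open) to 255 (shut). In form: rx ry rz x y z hand; .... A call has 1 to 8 rows; each row is the pose to reach, as a shift and turn from the pose commanded when the call began; what a row does not reach only later rows make up. A row lasts 1/10 s, in which the tool goes at most 50 mm and 8.59 degrees, less where a joint would pass 70% of its speed; a pose out of reach is approached as far as the arm can. A call with a gripper value outside its range is refused whole. The fingers move at their own pace and stop on an object; "force" is the grip in N (left out, the last holds). Time passes only in rows, so rows that repeat a pose let the fingers close. It gives the time, the measured TCP pose, the force, the opening and the grip force at its end, in the units of the state.
- r.sense(): the state, without advancing time (a new reading comes with each control period).
- r.grab_frame(name): name is "side" or "top" or "wrist"; returns (picture, depth): 420x560x3 uint8, red, green, blue; 420x560 float32, mm along the optical axis (not along the pixel's ray), 0 where there is no reading.
- r.get_calibration(name): a dict with "K" (3x3 intrinsics, pixels), "k1" (the pictures are not rectified: a ray, as slopes to the right and down, at radius r is drawn at 1 + k1 r^2 times it, then the intrinsics apply), "world_from_camera" (4x4, takes a point from camera to world coordinates). Camera axes: x right, y down, z forward; pixel columns grow to the right and rows downward; lengths in mm; the calibration is good to about 2 mm. A picture is of the moment at which its call begins: read the wrist's pose just before it. get_calibration takes no time and is no camera call; for the wrist camera it gives the pose at the moment of the call.
- r.sign_off(): hands the job in; it is judged then, once.
The state is a dict: "clock": time; "qpos": joint angles; "qvel": joint speeds; "joint_efforts": joint torques, N m; "eef_pos": TCP position; "tcp_rot": TCP orientation; "contact_force": force on the tool from outside, world axes, zero at the start; "wrist_torque": the same for the moment, N m; "opening": opening from 0.0 (shut) to 1.0 (fully open); "grasp_force": force on a finger pad.
Only numpy, scipy, OpenCV 4.12 (cv2) and the standard library are available. Lean on these libraries where they do the work, as an engineer would, in place of code of your own. Each camera call takes 0.05 s, during which the arm holds its last target. There are 200 camera calls.

## Working session

There is one attempt and no reset: what is moved stays moved. The work goes in short steps, Python scripts to look and compute and a tool call to move; the robot and the scene stay as the last step left them, time stands still between calls to the robot, and variables do not carry over. Pictures are saved under pics/ and viewed, at most 10 in all, crops included, and the job is handed in when it is done.

Besides the shell and the picture viewer there is one more tool, called after "Request:" as name(argument=value, ...), one argument or row to a line, values as JSON. step_arm: Moves the arm, as the interface text tells. Its arguments: {"type":"object","properties":{"plan":{"type":"string"},"force":{"type":"number"}},"required":["plan"]}

```bash
ls; mkdir -p pics; cat > h.py <<'E'
import numpy as np, cv2
from rig import r
def ray(c,uv):
    K=np.array(c["K"],float); k=c["k1"]
    p=np.array([(uv[0]-K[0,2])/K[0,0],(uv[1]-K[1,2])/K[1,1]]); q=p.copy()
    for _ in range(30): q=p/(1+k*(q@q))
    return np.array([q[0],q[1],1.])
def pt(c,uv,d): 
    T=np.array(c["world_from_camera"]); return T[:3,:3]@(ray(c,uv)*d)+T[:3,3]
def onz(c,uv,z):
    T=np.array(c["world_from_camera"]); v=T[:3,:3]@ray(c,uv); o=T[:3,3]; return o+v*(z-o[2])/v[2]
def cloud(c,d):
    K=np.array(c["K"],float);T=np.array(c["world_from_camera"])
    v,u=np.mgrid[:d.shape[0],:d.shape[1]]
    p=np.stack([(u-K[0,2])/K[0,0],(v-K[1,2])/K[1,1]],-1);q=p.copy()
    for _ in range(30): q=p/(1+c["k1"]*(q**2).sum(-1,keepdims=True))
    P=np.concatenate([q,np.ones_like(q[...,:1])],-1)*d[...,None]
    return P@T[:3,:3].T+T[:3,3]
E
python3 - <<'E'
from h import *
for n in ["top","side"]:
    c=r.get_calibration(n); im,d=r.grab_frame(n); cv2.imwrite(f"pics/{n}0.png",im[...,::-1]); np.savez(f"{n}0.npz",im=im,d=d,**c)
    print(n,np.round(c["world_from_camera"],2).tolist(),c["K"],c["k1"])
E
```

```text
pics
top [[-0.01, -0.98, 0.22, 313.51], [-1.0, 0.01, -0.01, -19.16], [0.0, -0.22, -0.98, 1312.7], [0.0, 0.0, 0.0, 1.0]] [[503.45867093   0.         283.10376373]
 [  0.         503.45867093 215.7923005 ]
 [  0.           0.           1.        ]] -0.06391769354141591
side [[-0.97, -0.15, 0.2, 384.86], [-0.25, 0.6, -0.76, 772.73], [-0.0, -0.79, -0.62, 684.82], [0.0, 0.0, 0.0, 1.0]] [[403.81002789   0.         275.45869718]
 [  0.         403.81002789 210.60927736]
 [  0.           0.           1.        ]] -0.09859227013927503
```

View pics/top0.png

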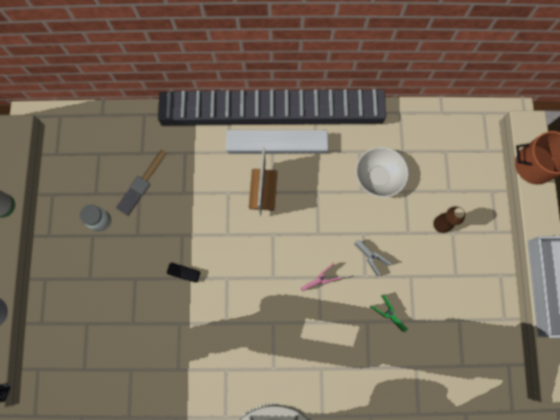

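View pics/side0.png

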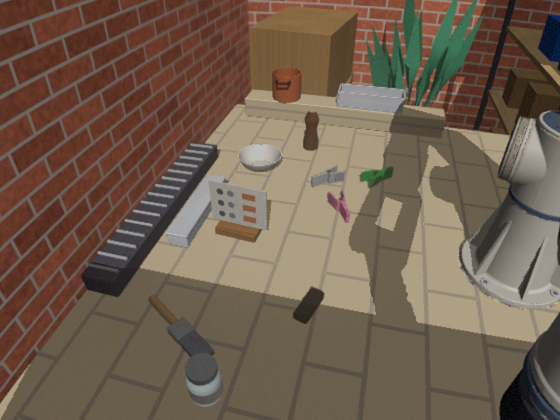

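```bash
python3 - <<'E'
from h import *
z=np.load("top0.npz"); c={k:z[k] for k in z}; c["k1"]=float(c["k1"])
im=z["im"]; a=cv2.resize(im[225:290,345:405],None,fx=6,fy=6,interpolation=cv2.INTER_CUBIC); b=cv2.resize(im[140:225,240:290],None,fx=4.6,fy=4.6,interpolation=cv2.INTER_CUBIC)
o=np.zeros((400,600,3),np.uint8); o[:390,:360]=a; o[:391,365:595]=b
cv2.imwrite("pics/crop.png",o[...,::-1])
P=cloud(c,z["d"])
s=np.load("side0.npz"); cs={k:s[k] for k in s}; cs["k1"]=float(cs["k1"]); Q=cloud(cs,s["d"])
for nm,X,lo,hi in [("clip top",P,15,60),("clip side",Q,15,60)]:
    g=onz(c,(373,257),20); m=(X[...,2]>lo)&(X[...,2]<hi)&(np.hypot(X[...,0]-g[0],X[...,1]-g[1])<70)
    A=X[m]; print(nm,g.round(),len(A),A.mean(0).round(1),A[:,2].max().round(1)); vv,uu=np.nonzero(m);print(uu.min(),uu.max(),vv.min(),vv.max())
g=onz(c,(263,185),60)
for nm,X in [("chart top",P),("chart side",Q)]:
    m=(X[...,2]>45)&(X[...,2]<160)&(np.hypot(X[...,0]-g[0],X[...,1]-g[1])<110)
    A=X[m]; print(nm,g.round(),len(A),A.mean(0).round(1),A.min(0).round(1),A.max(0).round(1))
    xy=A[:,:2]-A[:,:2].mean(0); w=np.linalg.svd(xy,full_matrices=False)[2]; t=xy@w[0]; print(w[0],t.min(),t.max(),np.std(xy@w[1]))
E
```

```text
clip top [ 490. -260.   20.] 268 [ 491.6 -250.9   32.9] 44.8
355 390 239 275
clip side [ 490. -260.   20.] 309 [ 489.  -250.3   28.4] 39.2
311 345 164 182
chart top [675.  24.  60.] 253 [674.5  24.3 110.8] [601.2   2.7  45.1] [783.5  42.5 146.2]
[-0.9966624   0.08163368] -109.36079866044928 73.37973220070916 2.717902908728618
chart side [675.  24.  60.] 1800 [674.7  27.5  95.7] [601.5  17.9  45. ] [752.3  35.9 142.3]
[-0.99684328  0.07939444] -77.86361332100635 73.68600316779678 1.4264276540681469
```

View pics/crop.png

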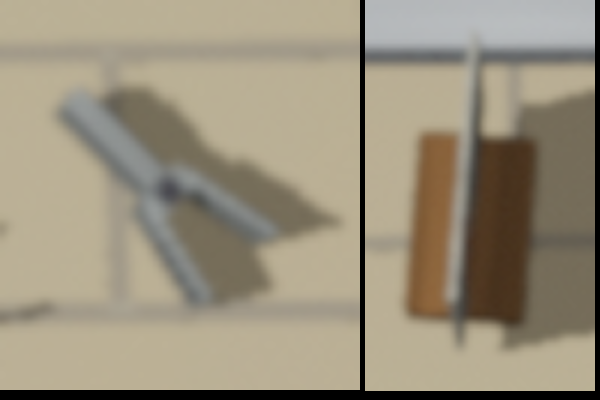

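Candidates (top view): grey steel clip (373,257), pink look-alike (325,280), green look-alike (388,312) and black lighter case (183,272). The crop shows the grey one is the steel clip: jaw tips at (357.5,242.5), hinge (373,256), handle ends (378,275) and (390,265). The card's near edge is at about (263,213).

```bash
python3 - <<'E'
from h import *
z=np.load("top0.npz"); c={k:z[k] for k in z}; c["k1"]=float(c["k1"])
tip,hi,e1,e2=[onz(c,p,36)[:2] for p in [(357.5,242.5),(372.8,256.2),(378.3,275),(390,264.7)]]
m=(e1+e2)/2; d=tip-m; print(tip,hi,e1,e2,np.linalg.norm(d),np.degrees(np.arctan2(d[1],d[0])))
u=d/np.linalg.norm(d); print("pinch", (m+tip)/2-u*33.5, hi-u*32)
s=r.sense(); print(s); print(np.array(r.get_calibration("wrist")["world_from_camera"]).round(2).tolist())
E
```

```text
[ 525.9066257  -218.47092317] [ 489.98054149 -256.345997  ] [ 441.69774298 -268.1600654 ] [ 467.62176401 -299.48729373] 96.68039908638042 42.529286039701944
pinch [ 465.59597025 -273.79219485] [ 466.39872002 -277.97694003]
{'clock': 0.1, 'qpos': array([ 1.23259571e+00,  3.53591285e-01,  1.63404031e+00, -1.60895128e-05,
        1.15522957e+00, -2.37204570e-03]), 'qvel': array([-0.00151613, -0.00257595, -0.00150272, -0.00191223,  0.00053377,
       -0.00042952]), 'joint_efforts': array([-5.23326853e-04, -6.06359553e+01, -3.42819464e+01,  1.84963784e-05,
        3.93671013e-03, -5.15020218e-06]), 'eef_pos': array([205.81057333, 589.6702938 , 216.3373581 ]), 'tcp_rot': array([-3.14032411e+00,  1.17028290e-05,  2.80577060e+00]), 'contact_force': array([-0.74617467, -0.26639651,  0.58774189]), 'wrist_torque': array([-0.03869397,  0.0117617 ,  0.03060572]), 'grasp_force': 0.0, 'opening': 0.9983853548711614}
[[0.33, 0.9, 0.27, 135.59], [0.94, -0.31, -0.1, 614.37], [-0.0, 0.29, -0.96, 373.13], [0.0, 0.0, 0.0, 1.0]]
```

Request:
step_arm(
  plan="0 0 -8 14 -45 0 0;0 0 -16 28 -90 0 0;0 0 -24 42 -135 0 0;0 0 -32 56 -180 0 0;0 0 -40 70 -225 0 0;0 0 -48 84 -270 0 0;0 0 -56 98 -315 0 0;0 0 -60 112 -360 0 0",
)

```text
clock: 0.9
eef_pos: [317.9, 228.3, 216.9]
tcp_rot: [3.141, 0.0, 1.754]
contact_force: [1.4, -0.1, 0.7]
opening: 1.002
grasp_force: 0.0
```

Request:
step_arm(
  plan="0 0 -8 14 -45 0 0;0 0 -16 28 -90 0 0;0 0 -24 42 -135 0 0;0 0 -32 56 -180 -10 0;0 0 -40 70 -225 -20 0;0 0 -48 84 -270 -30 0;0 0 -56 98 -315 -40 0;0 0 -56 112 -360 -50 0",
)

```text
clock: 1.7
eef_pos: [430.0, -132.0, 166.6]
tcp_rot: [3.141, -0.0, 0.776]
contact_force: [-0.0, 0.1, -0.2]
opening: 1.001
grasp_force: 0.0
```

Request:
step_arm(
  plan="0 0 0 12 -50 0 0;0 0 0 24 -98 0 0;0 0 0 36 -146 0 0;0 0 0 36 -146 0 0;0 0 0 36 -146 0 0",
)

```text
clock: 2.2
eef_pos: [465.4, -276.7, 166.3]
tcp_rot: [-3.14, 0.0, 0.779]
contact_force: [-0.7, 0.4, -0.3]
opening: 0.998
grasp_force: 0.0
```

```bash
python3 - <<'E'
from h import *
c=r.get_calibration("wrist"); im,d=r.grab_frame("wrist"); np.savez("w1.npz",im=im,d=d,**c)
cv2.imwrite("pics/w1.png",im[...,::-1]); s=r.sense(); print(s["clock"],s["eef_pos"],s["tcp_rot"],s["qpos"])
P=cloud(c,d); m=(P[...,2]>28)&(P[...,2]<42)&(np.hypot(P[...,0]-480,P[...,1]+260)<75); A=P[m]; print(len(A),np.median(A,0)); v,u=np.nonzero(m); print(u.min(),u.max(),v.min(),v.max())
E
```

```text
2.25 [ 465.18426449 -275.55218286  166.36345696] [-3.13980640e+00  2.16872018e-04  7.80227856e-01] [-5.37706720e-01  2.80349845e-01  1.86192021e+00  2.81332347e-04
  1.00110632e+00  2.52709990e-01]
1239 [ 493.22967198 -250.04799254   35.82840955]
261 304 103 209
```

View pics/w1.png

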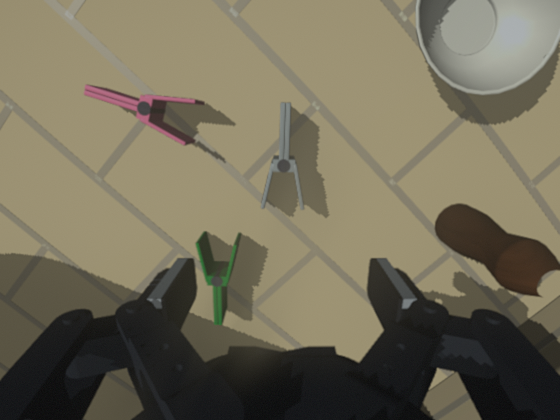

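The wrist view shows the steel clip with tips at (286,102), hinge (284,166) and handle ends (264,208) and (302,208). The green look-alike is at (218,275), so I'm checking finger clearance to it.

```bash
python3 - <<'E'
from h import *
z=np.load("w1.npz"); c={k:z[k] for k in z}; c["k1"]=float(c["k1"])
P=[onz(c,p,36)[:2] for p in [(286,103),(284,166),(264,208),(302,208),(202,235),(240,236),(219,322)]]
tip,hi,e1,e2=P[:4]; m=(e1+e2)/2; d=tip-m; L=np.linalg.norm(d); u=d/L
print(np.round(P,1).tolist(),L,np.degrees(np.arctan2(d[1],d[0])))
d2=tip-hi;print(np.degrees(np.arctan2(d2[1],d2[0])),np.linalg.norm(d2))
print("pinch",(m+tip)/2-u*33.5, hi-u*32, tip-u*87)
R=np.array([[u[0],u[1]],[-u[1],u[0]]]); pin=tip-u*87
X=cloud(c,z["d"]); im=z["im"].astype(int)
for nm,mask in [("green",(im[...,1]>im[...,0]+25)),("pink",(im[...,0]>im[...,1]+50)&(im[...,2]>im[...,1]+20))]:
    A=X[mask]; A=A[(A[:,2]>5)&(A[:,2]<45)]; t=(A[:,:2]-pin)@R.T; print(nm,len(t),np.percentile(t,[1,99],axis=0).round(0).tolist(), (np.abs(t[:,0])<16).sum(), t[np.abs(t[:,0])<16,1].max() if (np.abs(t[:,0])<16).any() else None, A[:,2].max())
E
```

```text
[[529.9, -217.1], [487.0, -257.0], [442.3, -272.8], [469.5, -300.3], [374.9, -246.8], [402.3, -276.0], [304.9, -331.2]] 101.47208653743176 43.176243541186984
42.9834806968926 58.59776920851992
pinch [ 468.44352423 -274.72073222] [ 463.66956823 -278.9297163 ] [ 466.42790216 -276.61195523]
green 621 [[-158.0, 50.0], [-57.0, 91.0]] 0 None 37.56517238368957
pink 573 [[50.0, 89.0], [99.0, 188.0]] 0 None 37.82509981862114
```

Request:
step_arm(
  plan="0 0 -1.6 0 -1 -35 0;0 0 -1.6 0 -1 -70 0;0 0 -1.6 0 -1 -100 0;0 0 -1.6 0 -1 -125 0;0 0 -1.6 0 -1 -140 0;0 0 -1.6 0 -1 -147 0;0 0 -1.6 0 -1 -151 0;0 0 -1.6 0 -1 -151 60",
  force=30,
)

```text
clock: 3.05
eef_pos: [466.1, -276.4, 16.2]
tcp_rot: [3.142, -0.0, 0.754]
contact_force: [0.4, -0.3, -0.5]
opening: 0.858
grasp_force: 0.0
```

Request:
step_arm(
  plan="0 0 0 0 0 0 90;0 0 0 0 0 0 110;0 0 0 0 0 0 120;0 0 0 0 0 0 130;0 0 0 0 0 0 140;0 0 0 0 0 0 150;0 0 0 0 0 0 160;0 0 0 0 0 0 165",
)

```text
clock: 3.85
eef_pos: [466.5, -277.4, 16.7]
tcp_rot: [3.14, -0.0, 0.753]
contact_force: [-1.3, -0.4, 9.3]
opening: 0.354
grasp_force: 7.3
```

Request:
step_arm(
  plan="0 0 0 0 0 1 170;0 0 0 0 0 2 180;0 0 0 0 0 2 190;0 0 0 0 0 2.5 200;0 0 0 0 0 2.5 215;0 0 0 0 0 2.5 215",
)

```text
clock: 4.45
eef_pos: [465.8, -276.8, 18.4]
tcp_rot: [-3.141, 0.0, 0.753]
contact_force: [-0.2, 0.8, -1.5]
opening: 0.259
grasp_force: 30.3
```

Request:
step_arm(
  plan="0 0 0 0 0 10 215;0 0 0 0 0 25 215;0 0 0 0 0 45 215;0 0 0 0 0 70 215;0 0 0 0 0 100 215;0 0 0 0 0 130 215;0 0 0 0 0 140 215",
)

```text
clock: 5.15
eef_pos: [467.4, -277.8, 162.0]
tcp_rot: [3.137, -0.001, 0.753]
contact_force: [-0.7, -0.5, -1.1]
opening: 0.256
grasp_force: 30.2
```

```bash
python3 - <<'E'
from h import *
c=r.get_calibration("wrist"); im,d=r.grab_frame("wrist"); np.savez("w2.npz",im=im,d=d,**c)
cv2.imwrite("pics/w2.png",im[...,::-1]); s=r.sense(); print(s["clock"],s["eef_pos"],s["tcp_rot"],s["opening"],s["grasp_force"])
E
```

```text
5.2 [ 467.50572465 -277.82510788  162.04685708] [ 3.13659612e+00 -1.43966766e-03  7.53284363e-01] 0.2586100879507268 30.20655333995819
```

View pics/w2.png

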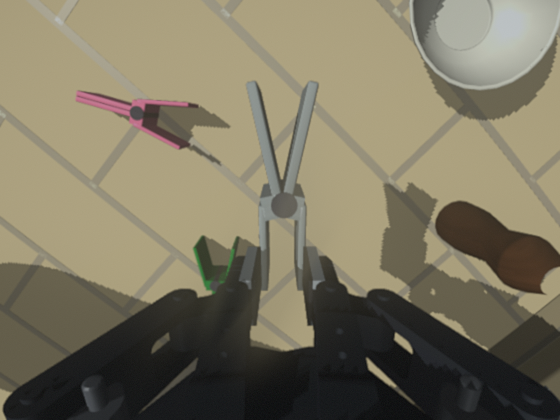

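The clip is held by parallel handles with its jaws fully open: tips at (252,84) and (313,84), hinge (285,205).

```bash
python3 - <<'E'
from h import *
s=r.sense(); print(s["eef_pos"],s["tcp_rot"])
z=np.load("w2.npz"); c={k:z[k] for k in z}; c["k1"]=float(c["k1"]); d=z["d"]
X=cloud(c,d)
def med(u,v,w=2): return np.median(X[v-w:v+w+1,u-w:u+w+1].reshape(-1,3),0)
q=[med(254,92),med(312,92),med(271,160),med(298,160),med(285,205,3)]
print(np.round(q,1).tolist())
zt=np.median([p[2] for p in q]); 
P=[onz(c,p,zt)[:2] for p in [(252,83),(313,83),(285,205)]]
m=(P[0]+P[1])/2; e=np.array([465.95,-276.9]); f=s["eef_pos"][:2]
print(np.round(P,1).tolist(),"gap",np.linalg.norm(P[0]-P[1]),"axis",np.degrees(np.arctan2(*(m-P[2])[::-1])),"L",np.linalg.norm(m-P[2]))
y=s["tcp_rot"][2]; R=np.array([[np.cos(y),np.sin(y)],[-np.sin(y),np.cos(y)]]); print("tipmid in tool",R@(m-f),"hinge",R@(P[2]-f),"top-z rel tcp",zt-s["eef_pos"][2])
# card from side view and top view, above z 60
for n in ["side0","top0"]:
    z=np.load(n+".npz"); c={k:z[k] for k in z}; c["k1"]=float(c["k1"]); X=cloud(c,z["d"])
    A=X[(X[...,2]>50)&(X[...,2]<135)&(abs(X[...,0]-675)<85)&(abs(X[...,1]-26)<20)]
    k=np.polyfit(A[:,0],A[:,1],1); res=A[:,1]-np.polyval(k,A[:,0]); A=A[abs(res)<4]; k=np.polyfit(A[:,0],A[:,1],1)
    print(n,len(A),np.degrees(np.arctan(k[0])),"y at 600",np.polyval(k,600),"xmin",np.percentile(A[:,0],[0,1,3]),A[:,0].max())
E
```

```text
[ 467.50572465 -277.82510788  162.04685708] [ 3.13659612e+00 -1.43966766e-03  7.53284363e-01]
[[520.0, -210.0, 178.6], [537.8, -228.9, 178.7], [502.8, -236.2, 179.0], [511.5, -245.6, 178.7], [491.5, -255.9, 180.6]]
[[522.2, -206.8], [540.8, -226.6], [491.1, -256.3]] gap 27.14141262512249 axis 44.49273862816171 L 56.51878012346943
tipmid in tool [88.45859836  0.82640639] hinge [31.95510721 -0.48812559] top-z rel tcp 16.65952885624688
side0 1538 -4.534321286845268 y at 600 33.4326399764051 xmin [601.48925599 602.2523726  604.34901703] 752.280014731551
top0 132 -4.968381910634743 y at 600 29.886534555696436 xmin [601.24571554 601.83949423 602.73607828] 750.2290271233243
```

Request:
step_arm(
  plan="0 0 -6 -2 40 0 215;0 0 -12 -4 80 0 215;0 0 -18 -6 120 0 215;0 0 -24 -8 160 0 215;0 0 -30 -10 200 -10 215;0 0 -36 -12 240 -25 215;0 0 -42 -14 285 -50 215;0 0 -48 -16 315 -65 215",
)

```text
clock: 6.0
eef_pos: [448.3, 40.1, 91.5]
tcp_rot: [3.142, 0.002, -0.088]
contact_force: [0.4, -0.3, -1.1]
opening: 0.257
grasp_force: 30.2
```

Request:
step_arm(
  plan="0 0 0 0 5 -11 215;0 0 0 0 5 -11 215;0 0 0 0 5 -11 215;0 0 0 0 5 -11 215",
)

```text
clock: 6.4
eef_pos: [450.4, 42.2, 82.9]
tcp_rot: [3.142, -0.001, -0.085]
contact_force: [0.9, -1.3, -0.2]
opening: 0.258
grasp_force: 30.2
```

```bash
python3 - <<'E'
from h import *
s=r.sense(); c=r.get_calibration("wrist"); im,d=r.grab_frame("wrist"); np.savez("w3.npz",im=im,d=d,**c)
cv2.imwrite("pics/w3.png",im[...,::-1]); print(s["clock"],s["eef_pos"],s["tcp_rot"],s["opening"],s["grasp_force"],s["contact_force"])
E
```

```text
6.4 [450.40223385  42.17710929  82.8841207 ] [ 3.14153521e+00 -6.71441675e-04 -8.48087445e-02] 0.25757391658462536 30.210038423538208 [ 0.85379642 -1.34888093 -0.19850258]
```

View pics/w3.png

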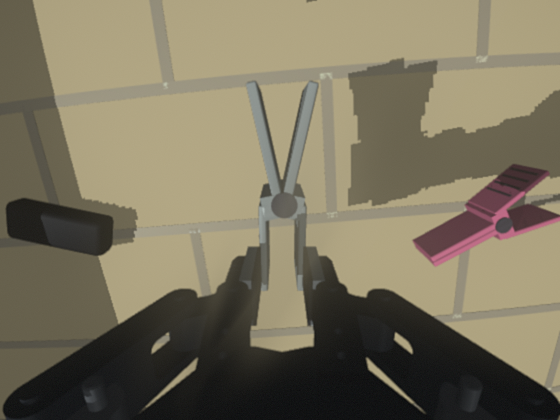

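Clip still open and level (tips (252,84), (313,84)). The card isn't in view yet, so I'm moving closer while staying short of it.

Request:
step_arm(
  plan="0 0 0 12 -1 0 215;0 0 0 24 -2 0 215;0 0 0 36 -3 0 215;0 0 0 44 -3 0 215;0 0 0 44 -3 0 215;0 0 0 44 -3 0 215",
)

```text
clock: 7.05
eef_pos: [493.7, 40.1, 82.2]
tcp_rot: [3.141, 0.001, -0.084]
contact_force: [0.4, -0.0, -0.5]
opening: 0.254
grasp_force: 30.2
```

```bash
python3 - <<'E'
from h import *
s=r.sense(); c=r.get_calibration("wrist"); im,d=r.grab_frame("wrist"); np.savez("w4.npz",im=im,d=d,**c)
e=s["eef_pos"];print(s["clock"],e,s["tcp_rot"])
cs=r.get_calibration("side"); ims,ds=r.grab_frame("side"); np.savez("s4.npz",im=ims,d=ds,**cs); 
ct=r.get_calibration("top"); imt,dt=r.grab_frame("top"); np.savez("t4.npz",im=imt,d=dt,**ct)
o=np.zeros((500,790,3),np.uint8); o[:420,:400]=im[:,80:480]
o[:270,405:785]=cv2.resize(ims[165:255,185:310],(380,270),interpolation=cv2.INTER_CUBIC)
o[275:500,405:705]=cv2.resize(imt[145:235,210:330],(300,225),interpolation=cv2.INTER_CUBIC)
cv2.imwrite("pics/w4.png",o[...,::-1])
for n,X in [("wrist",cloud(c,d)),("side",cloud(cs,ds)),("top",cloud(ct,dt))]:
    A=X[(X[...,2]>50)&(X[...,2]<145)&(X[...,0]>600)&(X[...,0]<755)&(abs(X[...,1]-30)<20)]
    if len(A)<10: print(n,len(A)); continue
    k=np.polyfit(A[:,0],A[:,1],1); res=A[:,1]-np.polyval(k,A[:,0]); A=A[abs(res)<4]; k=np.polyfit(A[:,0],A[:,1],1)
    print(n,len(A),np.degrees(np.arctan(k[0])),"y600",np.polyval(k,600),A.min(0),A.max(0))
E
```

```text
7.05 [493.70929255  40.08230115  82.21753762] [ 3.14149122e+00  8.66670339e-04 -8.44985718e-02]
wrist 22 18.281586249507523 y600 32.62508110060196 [600.00141165  30.05834212 103.6032462 ] [600.63606047  33.69490579 139.93526489]
side 1704 -4.537865653351432 y600 33.372588451346004 [601.29608573  18.13055352  50.01573242] [752.96183218  35.72816678 142.6723473 ]
top 186 -4.778985988505489 y600 30.480557609908402 [621.58474536  17.14590464  50.08572947] [750.78894304  30.60986401 144.8386064 ]
```

View pics/w4.png

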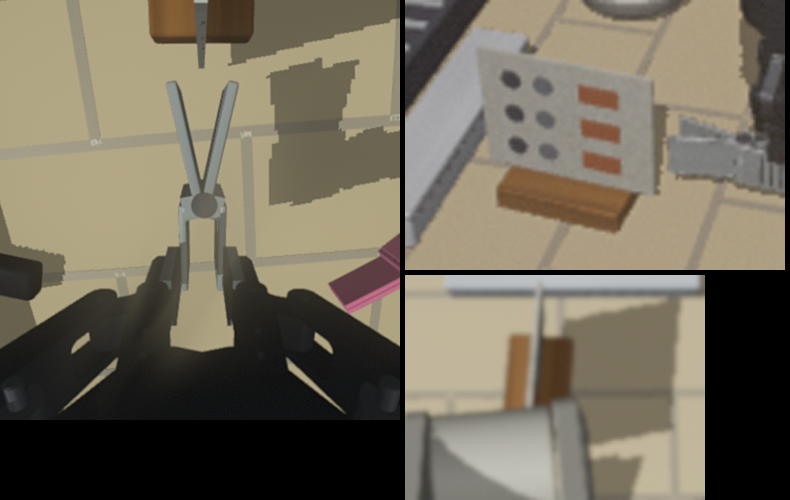

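The card edge lies on the clip's midline: edge foot at wrist column ~282, tip midpoint ~284. The side view shows the clip level at mid card height. Next: straight in about 35 mm.

Request:
step_arm(
  plan="0 0 0 7 -0.6 0 215;0 0 0 14 -1.2 0 215;0 0 0 20 -1.7 0 215;0 0 0 26 -2.2 0 215;0 0 0 31 -2.6 0 215;0 0 0 35 -3 0 215;0 0 0 35 -3 0 215;0 0 0 35 -3 0 215",
)

```text
clock: 8.0
eef_pos: [528.8, 37.1, 82.4]
tcp_rot: [3.142, 0.0, -0.085]
contact_force: [-0.0, 0.2, -1.1]
opening: 0.26
grasp_force: 30.2
```

```bash
python3 - <<'E'
from h import *
s=r.sense(); c=r.get_calibration("wrist"); im,d=r.grab_frame("wrist"); np.savez("w5.npz",im=im,d=d,**c)
e=s["eef_pos"];print(s["clock"],e,s["tcp_rot"],s["opening"],s["grasp_force"],s["contact_force"])
cs=r.get_calibration("side"); ims,ds=r.grab_frame("side")
o=np.zeros((400,790,3),np.uint8); o[:400,:400]=cv2.resize(im[20:220,180:380],(400,400),interpolation=cv2.INTER_CUBIC)
o[:270,405:785]=cv2.resize(ims[165:255,185:310],(380,270),interpolation=cv2.INTER_CUBIC)
cv2.imwrite("pics/w5.png",o[...,::-1])
for n,X in [("wrist",cloud(c,d)),("side",cloud(cs,ds))]:
    A=X[(X[...,2]>103)&(X[...,2]<145)&(X[...,0]>590)&(X[...,0]<755)&(abs(X[...,1]-30)<20)]
    print(n,len(A),A.min(0),A.max(0),A.mean(0))
E
```

```text
8.0 [528.79251734  37.07671926  82.38644687] [ 3.14156726e+00  3.66816477e-04 -8.45281920e-02] 0.2604689619170039 30.227397680282593 [-0.04656795  0.24213268 -1.06909266]
wrist 1622 [599.46988015  26.02507255 121.64273722] [640.77152328  33.51982774 142.65523439] [618.22322597  30.28581556 139.77896088]
side 776 [600.89038956  17.21542305 103.01948329] [752.9915644   36.32521728 143.04706658] [674.77933313  27.43703631 123.53721483]
```

View pics/w5.png

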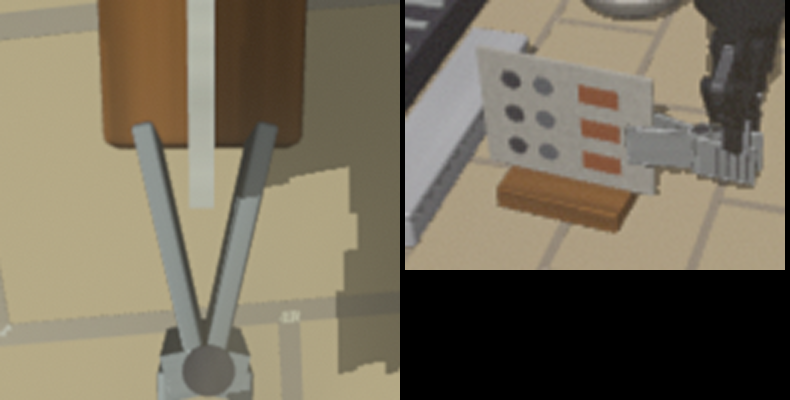

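The jaws straddle the card. The side view shows the near jaw overlapping it by about 17 mm, level at mid height, and the top crop shows clear gaps on both sides. Contact force is about 0, so I'm handing in.

```bash
python3 -c "
from rig import r
print(r.sign_off())"
```

```text
the job is handed in; nothing more can be done
None
```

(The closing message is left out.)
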